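Hold the spring punch square on the marked name plate

ROBOT

A 7-joint arm with a two-finger parallel gripper is mounted at the origin on the work surface. World frame = base frame: x ahead of the robot, y to its left, z up, the work surface at z = 0. Lengths are in m, angles in rad, forces in N, time in s.
With the tool pointing down it reaches from about 0.4 to 0.9 m from the base axis. Payload 5.5 kg.
Tool frame: the origin (TCP) lies midway between the tips of the shut fingers; the grasp point (between the pads) lies 19 mm behind it; z points along the fingers, y is the line along which they close (so a half turn about z gives the same grasp; the last joint's range is limited). The gripper opens to 85 mm and grips with 20 to 120 N. Pads are 22 mm wide; open, the fingers measure 114 mm over their backs; the gripper's body (76 mm by 85 mm) begins 54 mm behind the grasp point. The pads swing forward as they close: fully open they stand 13 mm farther back than shut.
Start: joints at [-0.924, 0.501, -0.427, 1.55, 0.221, 1.138, -0.21], TCP at [0.243, 0.603, 0.231] pointing down, gripper open.
Joint ranges: [-2.88, 2.88], [-0.31, 2.03], [-1.54, 1.56], [0.2, 2.42], [-1.41, 4.55], [0.19, 2.02], [-2.57, 2.57]. Speed limits (rad/s): [2.57, 2.57, 3.14, 3.14, 3.14, 3.14, 3.14].

INTERFACE

Orientations are given as a 3x3 rotation matrix whose columns are the frame's x, y, z axes.
In Python, from workcell import * gives the robot as it stands. Calls block until the motion is done:
- movep(position, orientation): joint-space move of the TCP to a pose.
- line_to(position, max_speed=0.15, orientation=None): straight line of the TCP; orientation=None keeps the orientation; max_speed is the mean speed in m/s.
- movej(angles): joint-space move.
- gripper_to(opening, grasp_force=None): opening from 0.0 (shut) to 1.0 (fully open); grasp_force is the grip in N (None keeps the last); returns when the fingers have stopped.
- sleep(seconds).
- inverse_kinematics(position, orientation): joint angles nearest the present ones, or None.
- state(): the state.
- get_image(name): name is "side" or "top"; returns (picture, depth): 480x640x3 uint8, red, green, blue; 480x640 float32, m along the optical axis (not along the pixel's ray), 0 where there is no reading.
- camera_params(name): a dict with "camera_matrix" (3x3 intrinsics, pixels), "world_to_cam" (4x4, takes a point from world to camera coordinates). Camera axes: x right, y down, z forward; pixel columns grow to the right and rows downward; lengths in m; the calibration is good to about 2 mm. A picture is of the moment at which its call begins. camera_params takes no time and is no camera call.
A pose or a line that the arm cannot do raises IKError and nothing moves.
- finish_job(): hands the job in; it is judged then, once.
Trained networks look in the newest picture that a camera, given by its name, has taken for a name from the list of things; names that differ only in an ending like _2 or _b are one class to them, and where a whole thing is asked for, a point or a joint stands for the part that bears it (a point fixed in the world has none). Each returns a list of dicts, best first, with "score" (0 to 1); they miss things now and then, are a little off and sometimes report something else, mostly with a low value. They report only what shows in the picture. A call takes as long as a camera call.
- search_frame(camera, thing): "rect" ([left, top, right, bottom] in pixels, round what is visible of it).
- mark_of(camera, thing): "centre" ([column, row] in pixels: a listed point, or the origin of a listed thing).
The state is a dict: "time": time; "joints": joint angles; "dq": joint speeds; "effort": joint torques, N m; "eef_pos": TCP position; "tcp_rot": TCP orientation; "ft_force": force on the tool from outside, world axes, zero at the start; "ft_torque": the same for the moment, N m; "opening": opening from 0.0 (shut) to 1.0 (fully open); "gripper_force": force on a finger pad.
Only numpy, scipy, OpenCV 4.12 (cv2) and the standard library are available. Lean on these libraries where they do the work, as an engineer would, in place of code of your own. Each camera call takes 0.05 s, during which the arm holds its last target. There are 200 camera calls.

TASK

Take the steel spring punch out of the wooden tool rack, set its nose in the middle of the ring marked on the brass name plate on the sloping stone, and hold it there square to the plate, with the sprung nose pressed about half way in. Press lightly: if the nose is ever pushed all the way in, the punch fires and spoils the plate. Finish while still gripping and pressing the punch in place, and leave the other tools and things on the table where they are.

Things in the scene. Friction and masses are not known exactly. Their poses are not given: they have to be found in the camera images.
- punch: All-steel round tool upright in any one rack hole, nose down, the tallest of the three; 0.1 to 0.17 kg. Origin on its axis at the underside of its collar, which rests on the rack's top; z up its axis. Along z: collar 24 mm dia. 0 to 6 mm; grip barrel 16 mm dia. 6 to 68 mm; cap 20 mm dia. 68 to 78 mm; 14 mm barrel down to -30 mm; sprung nose 8 mm dia., ball end, tip at -55 mm when out.
- nose (a joint): How far the punch's nose is pushed into its barrel, in m: 0 fully out, 0.016 all the way in. A spring holds it out: it starts to move at about 2.1 N and takes 350 N/m more (about 4.9 N at half way, 7.7 N all the way in).
- nose_tip (a point): The very tip of the punch's nose, on its axis; axes as the punch's.
- nameplate: Brass plate 50 x 100 x 3 mm, fixed flat on the stone, a dark steel strip (6 mm high with its screws) along each short edge. Origin: centre of its upper face; z square to the face, outward; y along its length (level), x up the slope. The face slopes 15 degrees, down towards the robot (turned with the stone). Two 4 mm rivet holes near its lower edge.
- mark (a point): Centre of the marked ring (dark line, 18 mm outside diameter, with a dot at its centre) on the plate's upper face, 6 mm up the slope and 16 mm to the +y side of the plate's centre. Axes as the plate's: z square to the face, outward.
- stone: Grey granite stamping slab 160 x 200 x 30 mm fixed on wooden bars, its top sloping 15 degrees, low edge (about 30 mm above the table) towards -x, high edge (about 72 mm) towards +x of its own frame. Origin on the table under its centre; z up. It and the rack may be on either side of the table. Fixed.
- rack: Wooden tool block 80 (x) x 200 (y) x 70 mm high, fixed. Origin at the centre of its underside. Three blind holes 18 mm across and 60 mm deep in its top, in a row along its y at -65, 0 and +65 mm.
- awl: Awl with a pear-shaped dark wooden handle, 56 mm above the rack, in another of the rack's holes. Origin at its collar's underside. It must be left alone.
- stamp: Short square steel stamp, 40 mm above the rack, in the third of the rack's holes. Origin at its collar's underside. It must be left alone.
- spool: Spool of brown thread, 38 mm diameter, 56 mm high, on the table nearer the robot. Origin at the centre of its underside. It must be left alone.
- mallet: Mallet lying down: white head 48 mm diameter and 80 mm long, dark handle, 200 mm overall, 48 mm high. Origin on the table under its handle. It must be left alone.
- cutter: Rotary cutter lying down, black and white, 175 mm long, 24 mm high. Origin under its middle. It must be left alone.
- wax_tin: Round aluminium tin, 70 mm diameter, 40 mm high. Origin at the centre of its underside. It must be left alone.
- glue: White bottle with black cap, 56 mm diameter, 110 mm high. Origin at the centre of its underside. It must be left alone.
- weight: Steel block weight 60 x 90 x 35 mm with a 25 mm knob on top. Origin at the centre of its underside. It must be left alone.

How it is judged:
On the way, in this order (a step that is already met when the one before it is completed fails the run):
1. the punch is drawn up out of the rack, held by the fingers (height (world z) of nose_tip above 0.08 m and contact force between punch and rack below 0.1 N and contact force between the fingers and punch above 1 N), for 0.2 s.
2. the nose is pressed on the mark, square to the plate and about half way in (distance between nose_tip and mark below 0.006 m and angle between the z axis of punch and the z axis of mark, either way round below 0.122 rad and value of joint nose between 0.004 and 0.012 m and contact force between punch and nameplate between 1.5 and 10 N and contact force between the fingers and punch above 1 N and contact force between punch and stone below 0.3 N and linear speed of punch below 0.02 m/s), for 0.5 s.
At the end, for the whole second after the job is handed in: The gripper holds the punch still: nose tip within 6 mm of the mark's centre, axis within 7 degrees of square to the plate, nose in by 4 to 12 mm of 16, 1.5 to 10 N on the plate, not leaning on the stone; other rack tools within 15 mm, other things within 30 mm of their start (all of step 2 and distance of each of awl, stamp from where it was at the start of the episode below 0.015 m and distance of each of spool, mallet, cutter, wax_tin, glue, weight from where it was at the start of the episode below 0.03 m); the arm keeps its last pose, push and grip.
It fails at once if the punch's nose is pushed all the way in (beyond 15 mm) (value of joint nose above 0.015 m).
It fails at once if the punch presses on the plate with more than 20 N (contact force between punch and nameplate above 20 N).
It fails at once if another tool or thing is disturbed (distance of any of awl, stamp from where it was at the start of the episode above 0.015 m or distance of any of spool, mallet, cutter, wax_tin, glue, weight from where it was at the start of the episode above 0.03 m).
It also fails if it takes over 42 s, if anything falls off the work surface, if the arm or the gripper's body presses on something with over 40 N, if the wrist force passes 120 N, or if a joint passes its speed limit or range.

## Working session

There is one attempt and no reset: what is moved stays moved. The work goes in short steps, each a Python script; the robot and the scene stay as the last script left them, time stands still between calls to the robot, and variables do not carry over. Pictures are saved under pics/ and viewed, at most 10 in all, crops included, and the job is handed in when it is done.

```bash
mkdir -p pics; ls
cat > h.py <<'E'
from workcell import *
import numpy as np, cv2
def cam(n):
    p=camera_params(n); return np.array(p["camera_matrix"]),np.array(p["world_to_cam"])
def world(n,uv,d):
    K,T=cam(n); r=np.linalg.inv(K)@np.array([uv[0],uv[1],1.])*d
    return (np.linalg.inv(T)@np.r_[r,1])[:3]
def onz(n,uv,z):
    K,T=cam(n); Ti=np.linalg.inv(T); r=Ti[:3,:3]@np.linalg.inv(K)@np.array([uv[0],uv[1],1.]); c=Ti[:3,3]
    return c+r*(z-c[2])/r[2]
def proj(n,P):
    K,T=cam(n); P=np.atleast_2d(P); q=(T[:3,:3]@P.T).T+T[:3,3]; q=(K@q.T).T; return q[:,:2]/q[:,2:]
E
python3 - <<'E'
from h import *
np.set_printoptions(precision=4,suppress=True)
for n in("side","top"):
    im,d=get_image(n); cv2.imwrite(f"pics/{n}0.png",im[:,:,::-1]); np.save(f"{n}0.npy",d)
    K,T=cam(n); print(n,K.tolist(),np.linalg.inv(T))
    for t in("punch","mark","nameplate","rack","stone","awl","stamp","nose_tip"):
        m=mark_of(n,t)[:2]; s=search_frame(n,t)[:1]
        print(t,[(np.round(a["centre"],1),round(a["score"],2)) for a in m],[(np.round(a["rect"]),round(a["score"],2)) for a in s])
s=state();print(s["time"],s["ft_force"],s["opening"],s["tcp_rot"])
E
```

```text
pics
side [[556.599265709987, 0.0, 320.37618440005934], [0.0, 556.599265709987, 245.39250428738407], [0.0, 0.0, 1.0]] [[ 0.9994 -0.034   0.0043  0.535 ]
 [-0.025  -0.6374  0.7701 -0.996 ]
 [-0.0235 -0.7698 -0.6379  0.904 ]
 [ 0.      0.      0.      1.    ]]
punch [(array([305.8, 209.3]), 0.51)] [(array([304., 183., 309., 202.]), 0.74)]
mark [(array([306.3, 310.4]), 0.94)] [(array([292., 299., 325., 337.]), 0.85)]
nameplate [(array([309.8, 316.4]), 0.91)] [(array([291., 302., 329., 334.]), 0.72)]
rack [(array([314. , 222.8]), 0.66)] [(array([296., 183., 329., 252.]), 0.84)]
stone [] [(array([258., 262., 361., 371.]), 0.87)]
awl [(array([309.7, 218.2]), 0.66)] [(array([302., 204., 316., 225.]), 0.6)]
stamp [] [(array([292., 301., 326., 337.]), 0.33)]
nose_tip [] []
top [[463.29814023435557, 0.0, 317.6631113218994], [0.0, 463.29814023435557, 244.67079766545348], [0.0, 0.0, 1.0]] [[ 0.0118 -0.991   0.1331  0.422 ]
 [-0.9999 -0.0129 -0.008  -0.0049]
 [ 0.0096 -0.133  -0.9911  1.03  ]
 [ 0.      0.      0.      1.    ]]
punch [(array([258.6, 260.5]), 0.63), (array([232.2, 257.5]), 0.53)] [(array([387., 251., 428., 281.]), 0.7)]
mark [(array([400.4, 264.5]), 0.89)] [(array([388., 249., 431., 282.]), 0.6)]
nameplate [(array([407.9, 263.7]), 0.92), (array([430. , 167.5]), 0.65)] [(array([389., 248., 430., 280.]), 0.74)]
rack [(array([235.1, 262.4]), 0.58), (array([401., 265.]), 0.3)] [(array([181., 242., 281., 286.]), 0.63)]
stone [(array([386.5, 267.4]), 0.84), (array([257.1, 264.3]), 0.39)] [(array([338., 218., 446., 316.]), 0.98)]
awl [(array([260.7, 262.4]), 0.59)] [(array([252., 252., 266., 267.]), 0.74)]
stamp [(array([200.4, 262.6]), 0.61), (array([308.2, 332.5]), 0.59)] [(array([192., 256., 210., 267.]), 0.57)]
nose_tip [] []
1.7 [-0.4167 -0.1318 -0.5529] 0.9993415092736921 [[-0.9273  0.3744 -0.    ]
 [ 0.3744  0.9273 -0.    ]
 [ 0.     -0.     -1.    ]]
```

Run:
```python
import cv2,numpy as np
t=cv2.imread("pics/top0.png");s=cv2.imread("pics/side0.png")
a=cv2.resize(t[195:340,170:460],None,fx=2.7,fy=2.7,interpolation=cv2.INTER_CUBIC)
cv2.imwrite("pics/topcrop.png",a)
b=cv2.resize(s[150:390,230:420],None,fx=2.5,fy=2.5,interpolation=cv2.INTER_CUBIC);cv2.imwrite("pics/sidecrop.png",b)
```

```text
(no output)
```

View pics/top0.png

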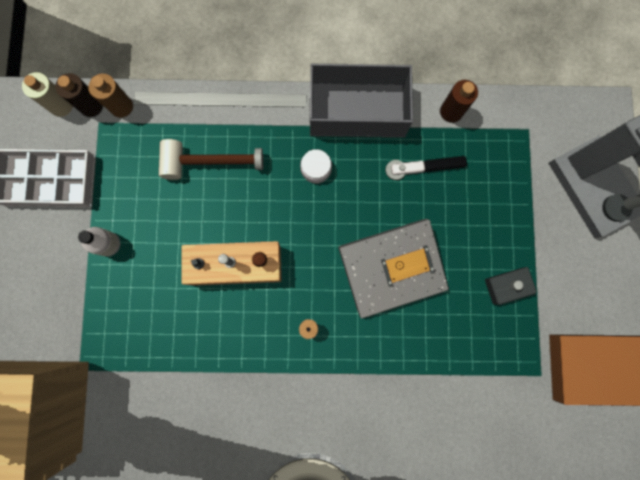

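View pics/topcrop.png

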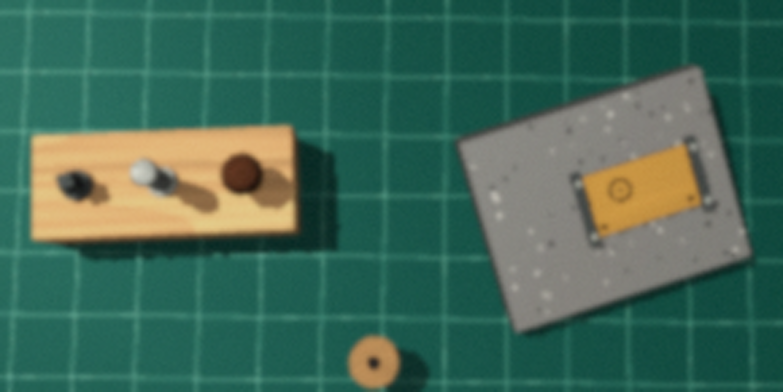

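View pics/sidecrop.png

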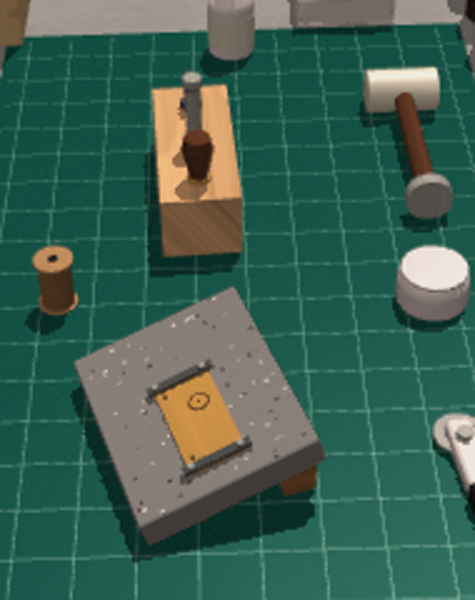

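```bash
cat > meas.py <<'E'
from h import *
np.set_printoptions(precision=4,suppress=True)
def tri(uvs,uvt):
    A=[];b=[]
    for n,uv in(("side",uvs),("top",uvt)):
        K,T=cam(n);P=K@T[:3]
        for k in(0,1):
            r=P[k]-uv[k]*P[2];A.append(r[:3]);b.append(-r[3])
    X=np.linalg.lstsq(np.array(A),np.array(b),rcond=None)[0]
    return X,np.r_[proj("side",X)[0]-uvs,proj("top",X)[0]-uvt]
for n,poly in(("top",[(346,247),(428,225),(443,288),(363,311)]),("side",[(266,298),(321,269),(354,326),(292,357)])):
    d=np.load(n+"0.npy");m=np.zeros(d.shape,np.uint8);cv2.fillPoly(m,[np.array(poly)],1)
    m=cv2.erode(m,np.ones((5,5)))
    v,u=np.nonzero(m&(d>0));P=np.array([world(n,(a,b),d[b,a]) for a,b in zip(u,v)])
    w=np.ones(len(P),bool)
    for _ in range(5):
        c=np.linalg.lstsq(np.c_[P[w,:2],np.ones(w.sum())],P[w,2],rcond=None)[0]
        r=P[:,2]-np.c_[P[:,:2],np.ones(len(P))]@c; w=np.abs(r)<max(2*np.median(abs(r)),.0015)
    print(n,"plane",c,"slope",np.degrees(np.arctan(np.hypot(*c[:2]))),"az up",np.degrees(np.arctan2(c[1],c[0])),w.sum(),len(P),r[w].std())
X,e=tri([306.3,310.4],[400.4,264.5]);print("mark",X,e)
X,e=tri([309.8,316.4],[407.9,263.7]);print("plate",X,e)
X,e=tri([230+192/2.5,150+78/2.5],[170+145/2.7,195+171/2.7]);print("cap approx",X,e)
# rack top rectangle from wood colour & depth
im=cv2.imread("pics/top0.png");d=np.load("top0.npy")
c4=[onz("top",(170+a/2.7,195+b/2.7),.07) for a,b in((32,137),(292,126),(297,233),(32,240))]
R=np.array(c4)[:,:2];print("rack corners",R,R.mean(0))
print("hole mids", np.degrees(np.arctan2(*( (R[0]+R[3]-R[1]-R[2])[::-1]))))
hsv=cv2.cvtColor(im,cv2.COLOR_BGR2HSV)
m=((hsv[...,0]>8)&(hsv[...,0]<25)&(hsv[...,1]>60)&(hsv[...,2]>120)).astype(np.uint8)
m[:235]=0;m[295:]=0;m[:,:172]=0;m[:,292:]=0
m=cv2.morphologyEx(m,cv2.MORPH_CLOSE,np.ones((15,15)))
cs=max(cv2.findContours(m,0,1)[0],key=cv2.contourArea)
q=np.array([onz("top",p[0]+0.,.07)[:2]*1000 for p in cs],np.float32);print(cv2.minAreaRect(q))
# plate long edge
m=((hsv[...,0]>10)&(hsv[...,0]<28)&(hsv[...,1]>130)&(hsv[...,2]>120)).astype(np.uint8);m[:,:375]=0;m[:,445:]=0;m[:235]=0;m[:295][290:]=0;m[295:]=0
m=cv2.morphologyEx(m,cv2.MORPH_CLOSE,np.ones((7,7)))
cs=max(cv2.findContours(m,0,1)[0],key=cv2.contourArea)
q=np.array([onz("top",p[0]+0.,.06)[:2]*1000 for p in cs],np.float32);print("plate",cv2.minAreaRect(q))
# punch cap: high points near rack in depth
for n,(r0,r1,c0,c1) in(("top",(245,272,212,240)),("side",(178,215,298,318))):
    d=np.load(n+"0.npy");P=np.array([world(n,(a,b),d[b,a]) for b in range(r0,r1) for a in range(c0,c1)])
    k=P[:,2]>.138;print(n,k.sum(),P[k].mean(0) if k.any() else P[:,2].max(),P[k].min(0) if k.any() else 0,P[k].max(0) if k.any() else 0)
E
python3 meas.py
```

```text
Traceback (most recent call last):
  File "meas.py", line 14, in <module>
    v,u=np.nonzero(m&(d>0));P=np.array([world(n,(a,b),d[b,a]) for a,b in zip(u,v)])
                                        ~~~~~^^^^^^^^^^^^^^^^
  File "h.py", line 6, in world
    K,T=cam(n); r=np.linalg.inv(K)@np.array([uv[0],uv[1],1.])*d
        ~~~^^^
  File "h.py", line 4, in cam
    p=camera_params(n); return np.array(p["camera_matrix"]),np.array(p["world_to_cam"])
ValueError: time passes only in moves, steps and waits
```

```bash
sed -i 's/^def cam(n):/import functools\n@functools.cache\ndef cam(n):/' h.py; python3 meas.py
```

```text
top plane [ 0.2546  0.0788 -0.0623] slope 14.920615394915197 az up 17.194177410302174 3910 4909 0.0014802725293847168
side plane [ 0.2507  0.0801 -0.0597] slope 14.747556535328497 az up 17.72172241909769 2924 3706 0.0015148817037951394
mark [ 0.5086 -0.1876  0.0603] [ 1.2672 -0.2047  0.1804  1.8271]
plate [ 0.5137 -0.2035  0.0584] [ 0.2935 -0.0467  0.0391  0.4181]
cap approx [0.5123 0.1671 0.1483] [-0.1414  0.0269 -0.0226 -0.2684]
rack corners [[0.545  0.2704]
 [0.5563 0.0701]
 [0.4736 0.0643]
 [0.4658 0.2664]] [0.5102 0.1678]
hole mids 92.70729683497571
((511.42742919921875, 168.07223510742188), (81.84111785888672, 200.40943908691406), 2.8991732597351074)
plate ((511.6289367675781, -202.0889434814453), (47.52935791015625, 86.35108947753906), 18.350065231323242)
top 90 [0.5079 0.1612 0.1868] [ 0.422  -0.0049  0.141 ] [0.5202 0.1788 1.03  ]
side 52 [0.5126 0.1223 0.175 ] [ 0.503  -0.996   0.1385] [0.535  0.1795 0.904 ]
```

Run:
```python
from h import *
np.set_printoptions(precision=4,suppress=True)
exec(open("meas.py").read().split("for n,poly")[0].split("\n",1)[1])
az=np.radians(17.5);s=np.radians(15)
x=np.array([np.cos(s)*np.cos(az),np.cos(s)*np.sin(az),np.sin(s)]);y=np.array([-np.sin(az),np.cos(az),0])
th=np.linspace(0,2*np.pi,60,endpoint=False)
im={n:cv2.GaussianBlur(cv2.imread(f"pics/{n}0.png"),(0,0),.6).astype(np.float32)[...,2] for n in("top","side")}
def samp(n,P):
    q=proj(n,P).astype(np.float32);return cv2.remap(im[n],q[:,:1].copy(),q[:,1:].copy(),1).ravel()
def sc(n,c):
    ring=lambda r:c+r*(np.outer(np.cos(th),x)+np.outer(np.sin(th),y))
    return samp(n,ring(.0085)).mean()-.5*samp(n,ring(.0045)).mean()-.5*samp(n,ring(.0125)).mean()
uv={}
g=np.arange(-.010,.0101,.0005)
for n in im:
    c0=np.array([.512,-.187,.0585])
    best=min((sc(n,c0+a*x+b*y),a,b) for a in g for b in g);p=c0+best[1]*x+best[2]*y
    uv[n]=proj(n,p)[0];print(n,best,p,uv[n])
print(tri(uv["side"],uv["top"]))
d=np.load("side0.npy");d2=np.load("top0.npy")
for n,D in(("side",d),("top",d2)):
    u,v=np.round(uv[n]).astype(int);print(n,world(n,uv[n],np.median(D[v-2:v+3,u-2:u+3])))
# IK check
pk=np.array([.512,.1675,.07])
n_=np.cross(x,y);mk=np.array([.512,-.187,.059])
s0=state();print(s0["joints"])
for k in range(-4,5):
    a=np.pi/2+np.radians(2.8)*1+0
    for base in(0,):
        th_=np.radians(k*45)
        def Rz(zt,t):
            e=np.array([np.cos(t),np.sin(t),0]);e-=zt*(e@zt);e/=np.linalg.norm(e)  # tool y
            return np.c_[np.cross(e,zt),e,zt]
        q=inverse_kinematics(mk+n_*.085,Rz(-n_,th_)); q2=inverse_kinematics(pk+[0,0,.021],Rz(np.array([0,0,-1.]),th_))
        print(k*45,None if q is None else np.round(q,2),None if q2 is None else np.round(q2,2))
```

```text
top (np.float32(-17.917587), np.float64(0.0005000000000000091), np.float64(0.0020000000000000104)) [ 0.5119 -0.1849  0.0586] [399.1813 264.8571]
side (np.float32(-37.754524), np.float64(8.673617379884035e-18), np.float64(0.00150000000000001)) [ 0.5115 -0.1856  0.0585] [308.9813 310.0426]
(array([ 0.5117, -0.1851,  0.058 ]), array([ 0.074 , -0.0117,  0.0099,  0.1067]))
side [ 0.5115 -0.1839  0.0568]
top [ 0.5121 -0.1853  0.0565]
[-0.9238  0.5009 -0.427   1.5504  0.2208  1.1383 -0.2103]
-180 [-0.47  0.52  1.14  2.14 -0.97  0.84 -1.87] [ 0.15  0.55 -0.65  1.93  0.45  0.81  2.39]
-135 [-0.14  0.33  0.68  2.13 -0.67  0.67 -1.32] [-1.18  0.78  1.13  1.98 -0.88  0.98 -1.97]
-90 [-0.42  0.47  1.06  2.14 -0.91  0.8  -0.33] [-0.54  0.46  0.22  1.96 -0.15  0.73 -1.81]
-45 [-0.38  0.44  1.01  2.14 -0.87  0.77  0.4 ] [-0.43  0.46  0.07  1.95 -0.05  0.73 -1.11]
0 [-0.25  0.37  0.83  2.14 -0.76  0.7   1.08] [-0.32  0.46 -0.06  1.95  0.04  0.73 -0.4 ]
45 [ 0.08  0.29  0.43  2.13 -0.54  0.62  1.69] [-0.2   0.47 -0.2   1.95  0.13  0.74  0.3 ]
90 [-0.01  0.31  0.52  2.13 -0.59  0.64  2.52] [-0.09  0.48 -0.34  1.94  0.23  0.76  1.01]
135 [-0.57  0.72  1.36  2.14 -1.16  1.04 -2.52] [ 0.02  0.51 -0.48  1.94  0.33  0.78  1.71]
180 [-0.47  0.52  1.14  2.14 -0.97  0.84 -1.87] [ 0.15  0.55 -0.65  1.93  0.45  0.81  2.39]
```

```bash
cat >> h.py <<'E'
np.set_printoptions(precision=4,suppress=True)
def Rz(zt,t):
    zt=np.array(zt,float);e=np.array([np.cos(t),np.sin(t),0]);e-=zt*(e@zt);e/=np.linalg.norm(e)
    return np.c_[np.cross(e,zt),e,zt]
AZ=np.radians(17.5);SL=np.radians(15)
X=np.array([np.cos(SL)*np.cos(AZ),np.cos(SL)*np.sin(AZ),np.sin(SL)]);Y=np.array([-np.sin(AZ),np.cos(AZ),0]);N=np.cross(X,Y)
MK=np.array([.5117,-.1851,.058])
E
python3 - <<'E'
from h import *
R=Rz([0,0,-1],np.radians(2.8));p=np.array([.512,.1675,.09])
movep(p+[0,0,.10],R); print(state()["time"],state()["eef_pos"])
line_to(p,0.12); gripper_to(0.0,80); s=state();print(s["time"],s["opening"],s["gripper_force"],s["eef_pos"],s["ft_force"])
line_to(p+[0,0,.14],0.12); sleep(.3); s=state();print(s["time"],s["opening"],s["gripper_force"],s["eef_pos"],s["ft_force"])
for n in("side","top"):
    im,d=get_image(n);cv2.imwrite(f"pics/{n}1.png",im[:,:,::-1]);
    u,v=proj(n,p+[0,0,.10])[0].astype(int);print(n,u,v)
    a=cv2.resize(im[v-60:v+60,u-70:u+70,::-1],None,fx=3.5,fy=3.5,interpolation=cv2.INTER_CUBIC);cv2.imwrite(f"pics/{n}1c.png",a)
E
```

```text
3.5583 [0.5117 0.1695 0.1901]
5.1917 0.16344849022695995 77.18537404962717 [0.5123 0.1675 0.0904] [-0.63   -0.5251  3.6978]
6.8083 0.16388572419263414 77.2304778904072 [0.5118 0.1674 0.2296] [-0.569  -0.6827 -0.9134]
side 305 166
top 219 255
```

View pics/side1c.png

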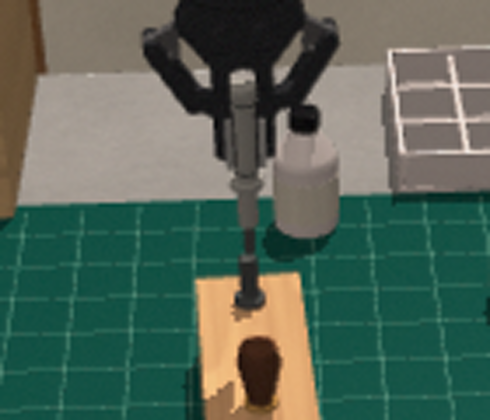

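Run:
```python
from h import *
o=np.array([.512,.1675,.21])
f=lambda q,n:(q-(np.array([305,166] if n=="side" else [219,255])-[70,60]))*3.5
for n in("side","top"):
    for z in(-.055,-.03,0,.006,.078): print(n,z,f(proj(n,o+[0,0,z])[0],n))
```

```text
side -0.055 [249.9515 254.9953]
side -0.03 [248.5351 224.6484]
side 0 [246.7909 187.2777]
side 0.006 [246.4361 179.675 ]
side 0.078 [242.0136  84.9206]
top -0.055 [258.3141 220.042 ]
top -0.03 [249.1288 215.0618]
top 0 [237.3767 208.69  ]
top 0.006 [234.9237 207.3599]
top 0.078 [202.4371 189.7461]
```

View pics/top1c.png

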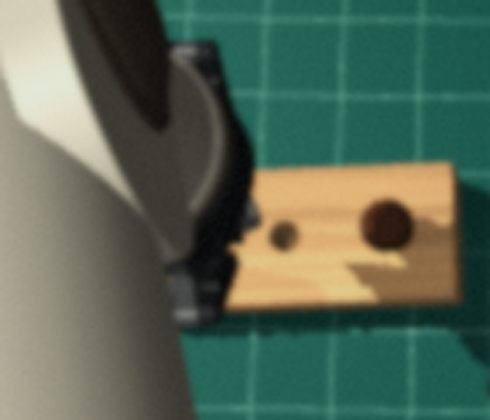

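Run:
```python
from h import *
R=Rz(-N,AZ)
movep(MK+N*.175,R); line_to(MK+N*.087,0.10); sleep(.4)
s=state();print(s["time"],s["opening"],s["eef_pos"]-MK-N*.087,s["joints"],s["ft_force"],s["ft_force"]@N)
print("R err",np.degrees(np.arccos(np.clip(-(s["tcp_rot"][:,2] if not isinstance(s["tcp_rot"],list) else np.array(s["tcp_rot"])[:,2])@N,-1,1))))
tip=np.array(s["eef_pos"])+.075*np.array(s["tcp_rot"])[:,2]
for n in("side","top"):
    im,d=get_image(n);cv2.imwrite(f"pics/{n}2.png",im[:,:,::-1])
    u,v=proj(n,MK)[0].astype(int)-[0,12];a=cv2.resize(im[v-40:v+40,u-50:u+50,::-1],None,fx=6,fy=6,interpolation=cv2.INTER_CUBIC);cv2.imwrite(f"pics/{n}2c.png",a)
    for q in(MK,tip,tip-.133*np.array(s["tcp_rot"])[:,2]):print(n,(proj(n,q)[0]-[u-50,v-40])*6)
    print(mark_of(n,"nose_tip")[:1],mark_of(n,"mark")[:1])
```

```text
9.725 0.1633803071885469 [ 0.0001 -0.0001  0.0003] [ 0.2018  0.2779  0.2749  2.1266 -0.4599  0.6039  1.1273] [ 0.385   0.1423 -1.2762] -1.338791480109457
R err 0.031201387564138927
side [300.361  312.2594]
side [291.045  290.7266]
side [172.8384  35.946 ]
[{'centre': [304.4, 301.8], 'score': 0.54}] [{'centre': [308.6, 311.3], 'score': 0.8}]
top [301.1974 317.7606]
top [310.4783 322.7714]
top [426.5557 395.0206]
[{'centre': [199.8, 262.2], 'score': 0.66}] [{'centre': [400.4, 265.9], 'score': 0.8}]
```

View pics/side2c.png

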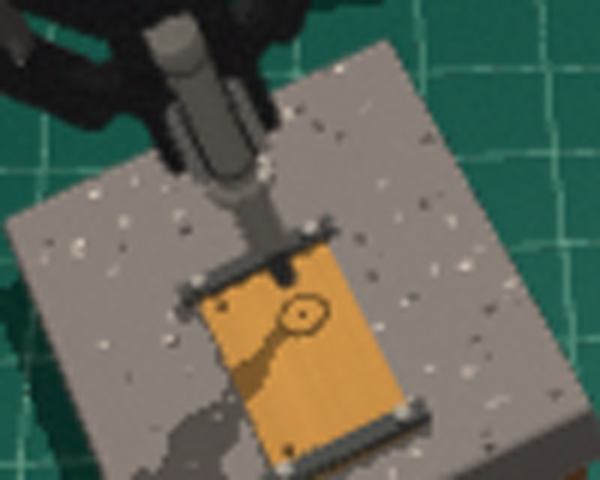

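View pics/top2c.png

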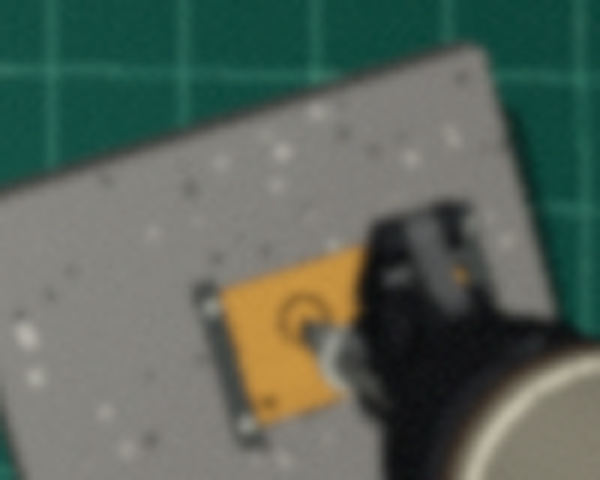

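Run:
```python
from h import *
R=Rz(-N,AZ); B=MK+[0,-.0007,0]
def F(k=5):
    f=[]
    for _ in range(k): sleep(.02);f.append(np.array(state()["ft_force"])@N)
    return np.mean(f)
line_to(B+N*.081,0.05,orientation=R);sleep(.3);F0=F(10);print(F0)
h=.081;hc=None
while h>.055:
    h-=.001 if hc is None or True else 0
    line_to(B+N*h,0.02);sleep(.1);f=F()-F0;s=state()
    print(round(h,4),round(f,2),round((np.array(s["eef_pos"])-B)@N,4))
    if f>1.2 and hc is None: hc=h
    if f>4.4 or (hc and hc-h>.0085): break
s=state();print(s["time"],s["opening"],s["gripper_force"],(np.array(s["eef_pos"])-B)@np.c_[X,Y,N],s["ft_torque"])
for n in("side","top"):
    im,d=get_image(n);cv2.imwrite(f"pics/{n}3.png",im[:,:,::-1])
    u,v=proj(n,MK)[0].astype(int)-[0,12];a=cv2.resize(im[v-40:v+40,u-50:u+50,::-1],None,fx=6,fy=6,interpolation=cv2.INTER_CUBIC);cv2.imwrite(f"pics/{n}3c.png",a)
```

```text
-1.3950751317737669
0.08 0.01 0.08
0.079 -0.02 0.079
0.078 0.59 0.078
0.077 -0.07 0.077
0.076 0.05 0.076
0.075 0.06 0.075
0.074 0.11 0.074
0.073 0.18 0.073
0.072 2.67 0.0721
0.071 2.87 0.071
0.07 2.86 0.07
0.069 3.44 0.069
0.068 3.81 0.0681
0.067 4.69 0.067
16.825 0.16220623119559688 77.41250968210807 [ 0.0001 -0.0001  0.067 ] [-0.1171  0.1302  0.003 ]
```

Run:
```python
from h import *
B=MK+[0,-.0007,0]
line_to(B+N*.0655,0.02);sleep(.3)
f=[]
for _ in range(15): sleep(.02);f.append(np.array(state()["ft_force"])@N)
s=state();print(s["time"],np.mean(f)+1.395,np.std(f),(np.array(s["eef_pos"])-B)@np.c_[X,Y,N],s["opening"],s["dq"])
for n in("side","top"):
    im,d=get_image(n);cv2.imwrite(f"pics/{n}4.png",im[:,:,::-1])
    u,v=proj(n,MK)[0].astype(int)-[0,12];a=cv2.resize(im[v-40:v+40,u-50:u+50,::-1],None,fx=6,fy=6,interpolation=cv2.INTER_CUBIC);cv2.imwrite(f"pics/{n}4c.png",a)
    print(n,(proj(n,MK)[0]-[u-50,v-40])*6)
```

```text
17.725 4.668057499976975 0.5110984770982917 [ 0.     -0.      0.0655] 0.16219906229609293 [ 0.      0.0006  0.0013 -0.0002 -0.0003  0.0015 -0.0017]
side [300.361  312.2594]
top [301.1974 317.7606]
```

View pics/side4c.png

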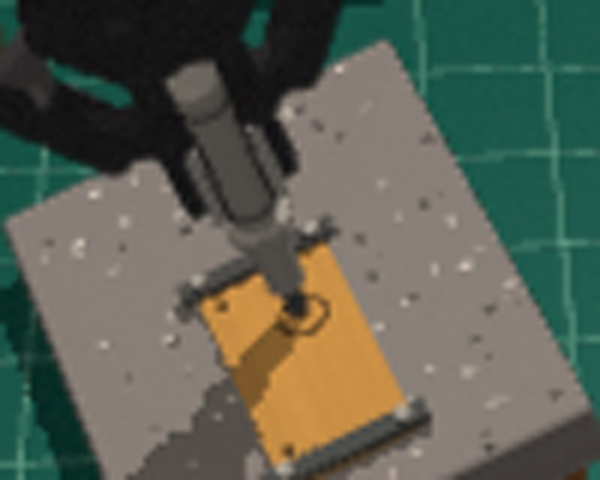

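View pics/top4c.png

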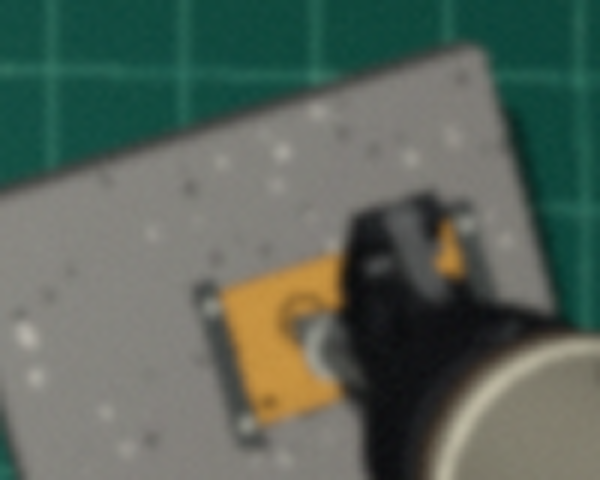

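Run:
```python
from h import *
sleep(.5);print(state()["time"]);print(finish_job())
```

```text
18.325
the job is handed in; nothing more can be done
None
```

I handed the job in at 18.3 s with the punch still gripped and pressing on the plate. By my estimates the nose is about 7.5 mm in at roughly 4.7 N, 2–3 mm from the mark's centre, and the tool is square to the plate; the result itself wasn't reported back.

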